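# Unlock the spice caddy and hold it up level

### The job

The steel spice caddy is locked in its wooden dock by a slotted turn-screw: take the driver from its stand, use it to turn the screw counter-clockwise (seen from above) until the screw's tongue stands crosswise, well aside from the caddy, and put the driver back upright and fully down in its stand. Then take the caddy by its handle and lift it straight up over the dock, level and with both jars standing in it, until its bottom is at least 10 cm above where it rested. Finish while still holding it there, steady and level; keep your fingers off the dock and the screw and leave everything else on the counter where it is.

Things in the scene. Friction and masses are not known exactly. Their poses are not given: they have to be found in the camera images.
- driver: Flat-blade driver standing in the stand, 90 mm tall, 90 g. Origin: middle of the blade's tip edge; z up. Steel blade 22 mm wide (x), 4 mm thick (y), 30 mm long (its last 3 mm: 20 x 2.4). Above it the wooden handle, 32 (x) x 22 mm (y), z 30 to 90 mm: grip across y. Its underside rests on the stand's top. A half turn about z makes no difference.
- stand: Dark wooden block fixed to the counter, 75 (x) x 60 (y) x 40 mm; origin at the centre of its underside. A slot, 27 mm along x by 10 mm along y, goes down through its centre. With the driver fully in, the driver's origin is 10 mm above the stand's, its x along the stand's x.
- screw (a joint): Captive turn-screw on the dock, about the vertical; grows counter-clockwise from above. At 0 its tongue (32 mm long from the axis, 14 wide) points along the dock's +y over the caddy's lug and locks it; from 0.8 it is clear of the lug; it stops at 1.4. Starts at -0.1 to 0.2; stays where it is left (friction 0.04 N m).
- screw_slot (a point): Mouth of the slot in the screw's head (33 mm across), on the screw axis, 46 mm above the dock's underside. The slot runs along this point's y (along the tongue), 7 mm wide, 8 mm deep, open at both ends. The blade has about 0.15 rad of play each way in it. The point turns with the screw.
- dock: Light wooden dock fixed to the counter. Origin on its underside, below the centre of the caddy. Base 96 mm (x) by 268 mm (y -156 to +112), 6 mm thick; 12 mm high rails around the caddy with 3 mm clearance. The screw stands on a post at y = -138 mm.
- caddy: Loose open steel carrier, 76 (x) x 200 (y) x 35 mm tray, walls 3 mm, origin at the centre of its underside; rests on the dock's base 6 mm above the dock's origin, axes along the dock's. A 24 mm wide lug sticks out 17 mm at its -y end, its top 22 mm above the origin. About 0.4 kg, plus two jars.
- caddy_grip (a point): Middle of the caddy's wooden handle bar, 126 mm above the caddy's origin: a bar 14 mm wide (caddy x), 16 mm high, 100 mm long (caddy y), on two uprights at y = +-40 mm, with free space below and beside it. Pinch it across x.
- jar_a: Loose spice jar, 46 mm across, 75 mm tall, about 130 g, standing in the caddy 70 mm from its centre towards -y; origin at the centre of its underside.
- jar_b: The same jar at the other end, 70 mm towards +y.
- plate: Green melamine plate, 210 mm across, 22 mm high, origin at the centre of its underside. Leave alone.
- ramekin: Small glass ramekin, 72 mm across, 40 mm high, origin at the centre of its underside. Leave alone.
- lunch_box: Plastic lunch box, 116 (x) x 174 (y) x 60 mm, origin at the centre of its underside. Leave alone.
- teapot: White ceramic teapot with hinged lid, body 148 mm across, 135 mm high, spout to +x, handle to -x, origin at the centre of its underside. Leave alone.
- mug: Mug, 76 mm across, 85 mm high, handle to +y, origin at the centre of its underside. Leave alone.

How it is judged:
On the way, in this order (a step that is already met when the one before it is completed fails the run):
1. the screw is turned past 1.0 rad by the driver, whose blade is in its slot (value of joint screw above 1 rad and horizontal distance between driver and screw_slot below 0.012 m and distance between driver and screw_slot below 0.015 m), for 0.1 s.
2. the driver is back upright in its stand and let go (horizontal distance between driver and stand below 0.008 m and z of driver in the frame of stand below 0.016 m and angle between driver's own z axis and vertical below 0.1 rad and contact force between the fingers and driver below 0.1 N), for 0.2 s.
At the end, for the whole second after the job is handed in: Caddy held by the fingers alone, raised 95 mm or more, within 50 mm of over its place, within 0.1 rad of level, below 0.02 m/s and 0.15 rad/s; jars upright in it (0.15 rad); screw above 0.9 rad; driver in its stand (8 mm), fully down (6 mm), upright (0.1 rad) (z of caddy in the frame of dock above 0.101 m and horizontal distance between caddy and dock below 0.05 m and angle between each of caddy, driver's own z axis and vertical below 0.1 rad and linear speed of caddy below 0.02 m/s and angular speed of caddy below 0.15 rad/s and contact force between the fingers and caddy above 2 N and contact force between dock and caddy below 0.05 N and value of joint screw above 0.9 rad and z of each of jar_a, jar_b in the frame of caddy below 0.012 m and horizontal distance between each of jar_a, jar_b and caddy below 0.095 m and angle between each of jar_a, jar_b's own z axis and vertical below 0.15 rad and horizontal distance between driver and stand below 0.008 m and z of driver in the frame of stand below 0.016 m); the arm keeps its last pose, push and grip.
It fails at once if the fingers push on the dock or its screw (over 3 N) (contact force between the fingers and dock above 3 N).
It fails at once if the caddy is lifted while the screw still locks it (z of caddy in the frame of dock above 0.02 m and value of joint screw below 0.8 rad).
It fails at once if the caddy or a jar is tipped by more than 0.35 rad (angle between any of caddy, jar_a, jar_b's own z axis and vertical above 0.35 rad).
It fails at once if a bystander is moved by more than 20 mm (distance of any of plate, ramekin, lunch_box, teapot, mug from where it was at the start of the episode above 0.02 m).
It also fails if it takes over 64 s, if anything falls off the work surface, if the arm or the gripper's body presses on something with over 40 N, if the wrist force passes 120 N, or if a joint passes its speed limit or range.

### The arm

A 6-joint arm with a two-finger parallel gripper is mounted at the origin on the work surface. World frame = base frame: x ahead of the robot, y to its left, z up, the work surface at z = 0. Lengths are in m, angles in rad, forces in N, time in s.
With the tool pointing down it reaches from about 0.275 to 0.875 m from the base axis. Payload 12.5 kg.
Tool frame: the origin (TCP) lies at the very end of the fingers, on their centre line; the grasp point (between the pads) lies 19 mm behind it; z points along the fingers, y is the line along which they close (so a half turn about z gives the same grasp; the last joint's range is limited). The gripper opens to 85 mm and grips with 20 to 120 N. Pads are 22 mm wide; open, the fingers measure 114 mm over their backs; the gripper's body (76 mm by 85 mm) begins 54 mm behind the grasp point. The pads swing forward as they close: fully open they stand 13 mm farther back than shut.
Start: joints at [1.053, 0.351, 1.652, -0, 1.139, -0.085], TCP at [0.231, 0.499, 0.231] pointing down, gripper open.
Joint ranges: [-2.75, 2.75], [-0.79, 2.1], [0.01, 2.65], [-1.57, 4.71], [0.07, 3.14], [-2.87, 2.87]. Speed limits (rad/s): [2.22, 2.22, 2.79, 3.14, 3.14, 3.14].

### API

Orientations are given as a 3x3 rotation matrix whose columns are the frame's x, y, z axes.
In Python, from bench import manip gives the robot as it stands. Calls block until the motion is done:
- manip.move_ptp(position, orientation): joint-space move of the TCP to a pose.
- manip.move_l(position, attitude=None, max_speed=0.15): straight line of the TCP; attitude=None keeps the orientation; max_speed is the mean speed in m/s.
- manip.move_j(angles): joint-space move.
- manip.set_gripper(opening, effort=None): opening from 0.0 (shut) to 1.0 (fully open); effort is the grip in N (None keeps the last); returns when the fingers have stopped.
- manip.dwell(seconds).
- manip.inverse_kinematics(position, orientation): joint angles nearest the present ones, or None.
- manip.grab_frame(name): name is "side" or "top" or "wrist"; returns (picture, depth): 400x640x3 uint8, red, green, blue; 400x640 float32, m along the optical axis (not along the pixel's ray), 0 where there is no reading.
- manip.get_calibration(name): a dict with "camera_matrix" (3x3 intrinsics, pixels), "R" (3x3) and "t" (3): a world point X has camera coordinates R X + t. Camera axes: x right, y down, z forward; pixel columns grow to the right and rows downward; lengths in m; the calibration is good to about 2 mm. The wrist camera is an equidistant fisheye: a pixel r from the principal point sees the ray r / f radians off the axis. A picture is of the moment at which its call begins: read the wrist's pose just before it. get_calibration takes no time and is no camera call; for the wrist camera it gives the pose at the moment of the call.
A pose or a line that the arm cannot do raises manip.Unreachable and nothing moves.
- manip.sign_off(): hands the job in; it is judged then, once.
Trained networks look in the newest picture that a camera, given by its name, has taken for a name from the list of things; names that differ only in an ending like _2 or _b are one class to them, and where a whole thing is asked for, a point or a joint stands for the part that bears it (a point fixed in the world has none). Each returns a list of dicts, best first, with "confidence" (0 to 1); they miss things now and then, are a little off and sometimes report something else, mostly with a low value. They report only what shows in the picture. A call takes as long as a camera call.
- manip.look_for(camera, name): "at" ([x, y, z] in m, in world coordinates, good to about 4 mm: the middle of the surface that is visible of it).
Readings, each from a call of its own:
- manip.current_time(): time.
- manip.current_qpos(): joint angles.
- manip.current_joint_vel(): joint speeds.
- manip.current_joint_torque(): joint torques, N m.
- manip.current_ee_pos(): TCP position.
- manip.current_tcp_rot(): TCP orientation.
- manip.current_force(): force on the tool from outside, world axes, zero at the start.
- manip.current_ft_torque(): the same for the moment, N m.
- manip.current_grip_width(): opening from 0.0 (shut) to 1.0 (fully open).
- manip.current_grip_force(): force on a finger pad.
Only numpy, scipy, OpenCV 4.12 (cv2) and the standard library are available. Lean on these libraries where they do the work, as an engineer would, in place of code of your own. Each camera call takes 0.05 s, during which the arm holds its last target. There are 200 camera calls.

## Working session

There is one attempt and no reset: what is moved stays moved. The work goes in short steps, each a Python script; the robot and the scene stay as the last script left them, time stands still between calls to the robot, and variables do not carry over. Pictures are saved under pics/ and viewed, at most 10 in all, crops included, and the job is handed in when it is done.

```bash
ls; mkdir -p pics
python3 - <<'E'
from bench import manip
import cv2,numpy as np
for c in("top","side"):
    p,d=manip.grab_frame(c); cv2.imwrite(f"pics/{c}0.png",p[:,:,::-1]); np.savez(f"{c}0.npz",p=p,d=d,**manip.get_calibration(c))
    for n in("driver","stand","screw","screw_slot","dock","caddy","caddy_grip","jar_a","plate","ramekin","lunch_box","teapot","mug"):
        print(c,n,[(np.round(r["at"],3).tolist(),round(r["confidence"],2)) for r in manip.look_for(c,n)[:2]])
print(manip.current_time())
E
```

```text
pics
top driver [([0.487, -0.282, 0.1], 0.63), ([0.361, -0.072, 0.016], 0.55)]
top stand [([0.484, -0.272, 0.041], 0.66)]
top screw [([0.564, -0.01, 0.035], 0.53)]
top screw_slot [([0.564, -0.014, 0.041], 0.51)]
top dock [([0.556, 0.012, 0.008], 0.66)]
top caddy [([0.551, 0.122, 0.01], 0.65)]
top caddy_grip [([0.551, 0.12, 0.008], 0.77)]
top jar_a [([0.548, 0.188, 0.084], 0.56), ([0.56, 0.054, 0.083], 0.47)]
top plate [([0.396, 0.469, 0.012], 0.92), ([0.557, 0.054, 0.084], 0.56)]
top ramekin [([0.363, -0.069, 0.017], 0.68)]
top lunch_box [([0.698, -0.329, 0.059], 0.96)]
top teapot [([0.597, 0.443, 0.095], 0.67)]
top mug [([0.778, 0.047, 0.028], 0.68), ([0.697, -0.329, 0.06], 0.59)]
side driver [([0.49, -0.287, 0.084], 0.64)]
side stand [([0.481, -0.298, 0.041], 0.76)]
side screw [([0.561, -0.02, 0.04], 0.5)]
side screw_slot [([0.565, -0.024, 0.038], 0.71)]
side dock [([0.552, -0.005, 0.005], 0.82)]
side caddy []
side caddy_grip [([0.55, 0.115, 0.034], 0.58)]
side jar_a [([0.554, 0.036, 0.069], 0.67), ([0.544, 0.178, 0.051], 0.64)]
side plate [([0.398, 0.475, 0.011], 0.6)]
side ramekin [([0.361, -0.054, 0.028], 0.72), ([0.491, -0.286, 0.082], 0.62)]
side lunch_box [([0.692, -0.347, 0.06], 0.66), ([0.549, 0.111, 0.029], 0.32)]
side teapot [([0.594, 0.414, 0.082], 0.59), ([0.55, 0.112, 0.032], 0.58)]
side mug [([0.765, 0.028, 0.054], 0.8)]
1.4
```

View pics/top0.png

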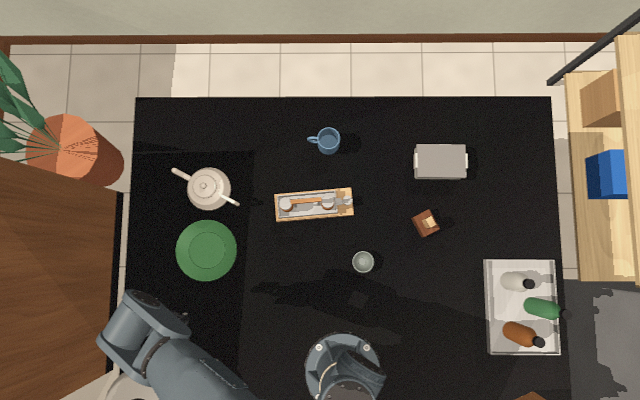

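View pics/side0.png

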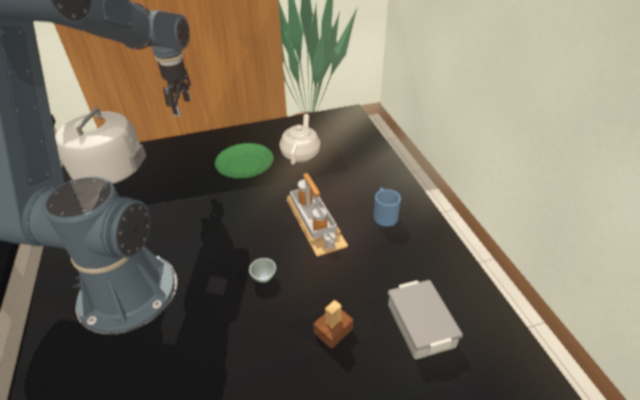

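```bash
cat > h.py <<'E'
from bench import manip
import cv2,numpy as np
def Rd(a):  # tool down, tool x axis at yaw a
    c,s=np.cos(a),np.sin(a); return np.array([[c,s,0],[s,-c,0],[0,0,-1.]])
def yaw(): R=manip.current_tcp_rot(); return np.arctan2(R[1][0],R[0][0])
def cloud(p,d,cal):
    K=np.array(cal["camera_matrix"]);v,u=np.indices(d.shape)
    x=(u-K[0,2])/K[0,0];y=(v-K[1,2])/K[1,1];r=np.hypot(x,y)+1e-9
    k=np.tan(np.minimum(r,1.5))/r
    C=np.stack([x*k*d,y*k*d,d],-1)
    return (C-np.array(cal["t"]))@np.array(cal["R"])
def snap(name):
    cal=manip.get_calibration("wrist");p,d=manip.grab_frame("wrist")
    P=cloud(p,d,cal);P[(d<=0)]=np.nan
    cv2.imwrite(f"pics/{name}.png",p[:,:,::-1]);np.savez(f"{name}.npz",p=p,d=d,P=P,**cal)
    return p,d,P
def ortho(p,d,P,c,half,zr,res=0.0005):
    "orthographic picture of the points with z in zr; +x up, +y left"
    m=(P[...,2]>zr[0])&(P[...,2]<zr[1])&(abs(P[...,0]-c[0])<half)&(abs(P[...,1]-c[1])<half)
    return P[m],p[m]
E
python3 - <<'E'
from h import *
print(manip.current_qpos(),yaw())
for n,pos,a in(("w_dock",[0.50,0.03,0.33],0),("w_stand",[0.44,-0.27,0.30],0)):
    manip.move_ptp(pos,Rd(a)); 
    print(n,manip.current_time(),np.round(manip.current_qpos(),3),np.round(manip.get_calibration("wrist")["t"],3))
    C=manip.get_calibration("wrist");print(np.round(-np.array(C["R"]).T@np.array(C["t"]),3),np.round(C["R"],2).tolist(),np.array(C["camera_matrix"])[0])
    snap(n)
    for t in("driver","stand","screw_slot","screw","caddy_grip","jar_a"):
        print(t,[(np.round(r["at"],3).tolist(),round(r["confidence"],2)) for r in manip.look_for("wrist",t)[:2]])
E
```

```text
[ 1.05343984e+00  3.50730709e-01  1.65181268e+00 -2.53011367e-05
  1.13909408e+00 -8.45989279e-02] 2.7088456861075216
w_dock 3.3833 [-0.032  0.172  1.64   0.     1.33   1.537] [0.031 0.406 0.626]
[0.577 0.031 0.472] [[0.0, -1.0, 0.0], [-0.95, -0.0, 0.3], [-0.3, -0.0, -0.95]] [309.70691629   0.         315.76538834]
driver [([0.495, -0.273, 0.081], 0.93), ([0.574, 0.006, 0.009], 0.23)]
stand [([0.501, -0.266, 0.039], 0.75)]
screw_slot [([0.565, -0.012, 0.039], 0.7)]
screw [([0.565, -0.01, 0.038], 0.95)]
caddy_grip [([0.557, 0.118, 0.01], 0.82), ([0.567, -0.011, 0.039], 0.6)]
jar_a [([0.563, 0.183, 0.084], 0.94), ([0.561, 0.05, 0.084], 0.77)]
w_stand 4.9083 [-0.639  0.224  1.649  0.     1.269  0.931] [-0.269  0.359  0.579]
[ 0.518 -0.269  0.443] [[-0.0, -1.0, 0.0], [-0.95, 0.0, 0.3], [-0.3, -0.0, -0.95]] [309.70691629   0.         315.76538834]
driver [([0.49, -0.285, 0.1], 0.94), ([0.54, 0.171, 0.056], 0.33)]
stand [([0.495, -0.28, 0.042], 0.97)]
screw_slot [([0.564, -0.017, 0.041], 0.9)]
screw [([0.565, -0.014, 0.042], 0.84)]
caddy_grip [([0.55, 0.111, 0.034], 0.74)]
jar_a [([0.554, 0.041, 0.074], 0.97), ([0.541, 0.172, 0.056], 0.64)]
```

Run:
```python
from h import *
out=[]
for n,c in(("w_stand",(0.49,-0.283)),("w_dock",(0.565,-0.02))):
    f=np.load(n+".npz");P=f["P"]
    dd=np.hypot(P[...,0]-c[0],P[...,1]-c[1]);v,u=np.where(dd<0.08)
    v0,u0=int(np.median(v)),int(np.median(u));print(n,"crop origin",u0-50,v0-75)
    out.append(cv2.resize(f["p"][v0-75:v0+75,u0-50:u0+50,::-1],(400,600),interpolation=cv2.INTER_CUBIC))
cv2.imwrite("pics/crop1.png",np.hstack(out))
# stand top and driver top rectangles
f=np.load("w_stand.npz");P=f["P"]
for nm,c,h,zr in(("drv",(.49,-.283),.04,(.085,.115)),("stand",(.49,-.28),.06,(.03,.046))):
    Q,_=ortho(f["p"],f["d"],P,c,h,zr);print(nm,len(Q),np.median(Q[:,2]),cv2.minAreaRect(Q[:,:2].astype(np.float32)*1000))
f=np.load("w_dock.npz");P=f["P"]
for nm,c,h,zr in(("post",(.565,-.015),.03,(.036,.056)),("handle",(.555,.118),.06,(.115,.145)),("dock",(.55,.1),.17,(.003,.025))):
    Q,_=ortho(f["p"],f["d"],P,c,h,zr);print(nm,len(Q),np.median(Q[:,2]),cv2.minAreaRect(Q[:,:2].astype(np.float32)*1000))
```

```text
w_stand crop origin 295 264
w_dock crop origin 344 262
drv 571 0.09972417115187532 ((489.9598388671875, -281.8983154296875), (32.97038269042969, 22.517112731933594), 28.144193649291992)
stand 2041 0.03982554480535797 ((489.5515441894531, -282.0492858886719), (76.17207336425781, 61.09614944458008), 27.924179077148438)
post 440 0.04490069042351882 ((568.0557250976562, -11.23721694946289), (43.639007568359375, 33.13463592529297), 72.39868927001953)
handle 1120 0.13968419162008783 ((554.12646484375, 120.82662963867188), (15.113783836364746, 100.1436538696289), 4.9652605056762695)
dock 6468 0.00872569307115307 ((506.8429260253906, 84.93733215332031), (263.87554931640625, 284.52374267578125), 2.6817026138305664)
```

View pics/crop1.png

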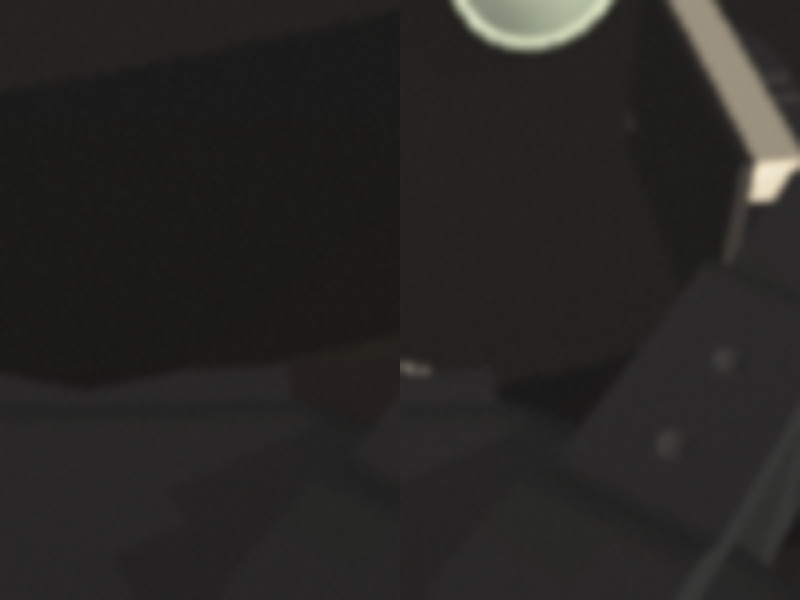

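Run:
```python
from h import *
manip.move_ptp([0.49,-0.07,0.14],Rd(0))
p,d,P=snap("w_screw");print(manip.current_time())
c=(0.566,-0.016)
m=(np.hypot(P[...,0]-c[0],P[...,1]-c[1])<0.05)&(P[...,2]<.07)&(P[...,2]>-.01);v,u=np.where(m)
v0,u0=int(np.median(v)),int(np.median(u));print("origin",u0-65,v0-75)
cr=lambda I:I[v0-75:v0+75,u0-65:u0+65]
a=cv2.resize(cr(p)[:,:,::-1],(390,450),interpolation=cv2.INTER_CUBIC);a=cv2.convertScaleAbs(a,alpha=1.4)
z=np.nan_to_num(cr(P)[...,2]);zz=cv2.applyColorMap(np.clip((z-0.0)/0.055*255,0,255).astype(np.uint8),cv2.COLORMAP_JET)
cv2.imwrite("pics/crop2.png",np.hstack([a,cv2.resize(zz,(390,450),interpolation=cv2.INTER_NEAREST)]))
```

```text
6.325
origin 185 40
```

View pics/crop2.png

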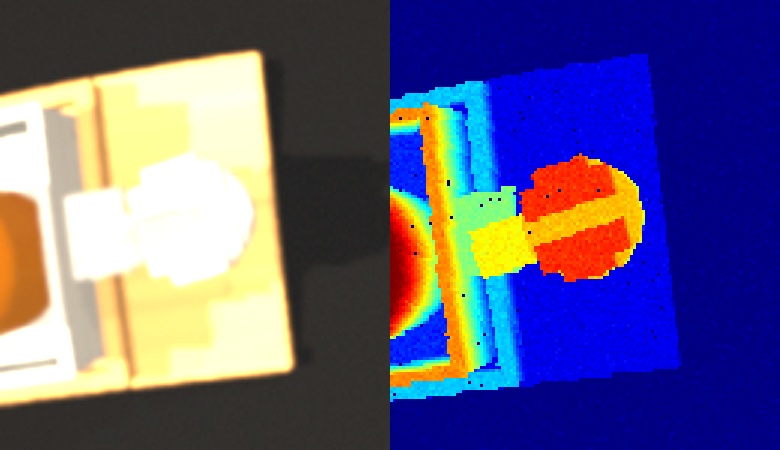

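The picture shows the screw head (about pixel 585,218 in the depth half), the slot running through it, and the tongue over the lug, with the lug visible in green. I'll fit the geometry from depth.

Run:
```python
from h import *
f=np.load("w_screw.npz");p,d,P=f["p"],f["d"],f["P"]
Q,_=ortho(p,d,P,(.566,-.016),.024,(.0425,.052));Q=Q[np.hypot(Q[:,0]-.566,Q[:,1]+.016)<.025]
(cx,cy),r=cv2.minEnclosingCircle((Q[:,:2]*1000).astype(np.float32));print("head",cx,cy,r,np.median(Q[:,2]),len(Q))
print("rect",cv2.minAreaRect((Q[:,:2]*1000).astype(np.float32)))
S,_=ortho(p,d,P,(cx/1e3,cy/1e3),.03,(.034,.0415))
S=S[np.hypot(S[:,0]-cx/1e3,S[:,1]-cy/1e3)<.0135];vx,vy,x0,y0=cv2.fitLine((S[:,:2]*1000).astype(np.float32),cv2.DIST_HUBER,0,.01,.01).ravel()
print("slot dir deg",np.degrees(np.arctan2(vy,vx)),x0,y0,len(S),np.median(S[:,2]))
n=np.array([-vy,vx]);w=(S[:,:2]*1000-[x0,y0])@n;print("w",np.percentile(w,[2,98]))
# dock outline from base plate
D=P[(abs(P[...,2]-.006)<.0025)&(P[...,1]<.01)&(abs(P[...,0]-.56)<.09)&(P[...,1]>-.08)]
print("base rect",cv2.minAreaRect((D[:,:2]*1000).astype(np.float32)))
T=P[(P[...,2]>.025)&(P[...,2]<.0395)&(np.hypot(P[...,0]-cx/1e3,P[...,1]-cy/1e3)>.02)&(np.hypot(P[...,0]-cx/1e3,P[...,1]-cy/1e3)<.032)&(P[...,1]>-.01)]
print("tongue",T.mean(0),len(T))
```

```text
head 567.1519165039062 -16.819154739379883 16.59922218322754 0.04578501946052559 829
rect ((566.5980224609375, -16.650535583496094), (31.661096572875977, 24.70309066772461), 16.726621627807617)
slot dir deg -74.243805 567.0811 -17.312017 293 0.03799406322894523
w [-3.87654464  3.81263913]
base rect ((565.9122314453125, -10.738222122192383), (96.89842224121094, 48.96394729614258), 4.714104652404785)
tongue [0.56365435 0.00833093 0.0322313 ] 361
```

```bash
cat >> h.py <<'E'
DRV=np.array([.4898,-.2819]);DY=.4887;SC=np.array([.5668,-.0169]);SY=1.846;OFF=.048
def st(*a): print(*a,"t",round(manip.current_time(),2),"F",np.round(manip.current_force(),1),"M",np.round(manip.current_ft_torque(),2),"grip",round(manip.current_grip_width(),3),np.round(manip.current_grip_force(),1),"ee",np.round(manip.current_ee_pos(),4),"yaw",round(yaw(),3))
E
python3 - <<'E'
from h import *
manip.move_ptp([*DRV,.15],Rd(DY));st("above")
manip.move_l([*DRV,.010+OFF],max_speed=.1);st("down")
manip.set_gripper(0.0,60);st("gripped")
manip.move_l([*DRV,.16],max_speed=.1);st("up")
manip.move_ptp([*SC,.150],Rd(SY));st("screw")
p,d,P=snap("w_held")
cv2.imwrite("pics/held.png",cv2.convertScaleAbs(p[:,:,::-1],alpha=1.3))
E
```

```text
above t 7.18 F [-0.5  0.2  0.5] M [-0.02 -0.02 -0.03] grip 1.0 0.0 ee [ 0.4897 -0.2817  0.1502] yaw 0.487
down t 8.25 F [-0.3 -0.9 -0. ] M [-0.   -0.   -0.01] grip 1.0 0.0 ee [ 0.4902 -0.2821  0.0586] yaw 0.489
gripped t 8.85 F [-0.2  0.6  3.1] M [0.1  0.07 0.01] grip 0.25 58.9 ee [ 0.4899 -0.282   0.0582] yaw 0.489
up t 10.02 F [-0.5  0.7 -1.4] M [ 0.    0.05 -0.02] grip 0.249 58.6 ee [ 0.4895 -0.2817  0.1593] yaw 0.489
screw t 11.08 F [ 0.1  0.2 -0.5] M [-0.05  0.03 -0.05] grip 0.25 58.6 ee [ 0.5667 -0.0177  0.1498] yaw 1.844
```

View pics/held.png

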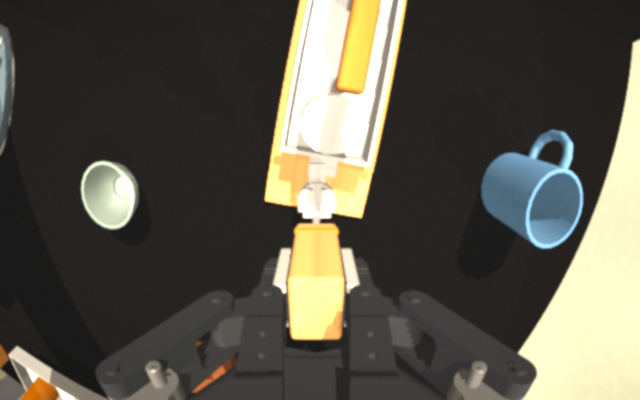

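The driver is held straight between the pads: handle at (316,285), blade at (316,222), in line with the screw head at (317,198). I'll insert it slowly, watching the force.

Run:
```python
from h import *
manip.move_l([*SC,OFF+.049],max_speed=.08);st("pre")
for z in(.0455,.0425,.040):
    manip.move_l([*SC,OFF+z],max_speed=.015);st(z)
    if manip.current_force()[2]>8: break
```

```text
pre t 11.94 F [ 0.3  0.3 -0.7] M [ 0.    0.02 -0.01] grip 0.245 58.6 ee [ 0.5671 -0.0169  0.0973] yaw 1.846
0.0455 t 12.32 F [-1.1  0.2 -1.2] M [ 0.   -0.01  0.02] grip 0.249 58.6 ee [ 0.5668 -0.0169  0.0936] yaw 1.846
0.0425 t 12.68 F [ 0.3 -0.  -1.4] M [0.03 0.02 0.03] grip 0.249 58.6 ee [ 0.5668 -0.0169  0.0904] yaw 1.846
0.04 t 12.99 F [ 0.2  0.1 -0.5] M [-0.02  0.    0.03] grip 0.252 58.6 ee [ 0.5667 -0.0169  0.0879] yaw 1.846
```

Run:
```python
from h import *
for y in(2.2,2.6,2.95,3.07):
    q=np.array(manip.current_qpos());q[5]-=y-yaw() if yaw()>0 else 0
    manip.move_j(q);st(y)
manip.dwell(.2)
q[5]+=.12;manip.move_j(q);st("back")
manip.move_l([*manip.current_ee_pos()[:2],.15],max_speed=.1);st("up")
manip.move_l([.53,-.15,.16],max_speed=.2);p,d,P=snap("w_after")
v,u=np.where((np.hypot(P[...,0]-.566,P[...,1]+.01)<.06)&(P[...,2]<.06)&(P[...,2]>-.01));print(len(v))
v0,u0=int(np.median(v)),int(np.median(u));print(u0,v0)
z=np.nan_to_num(P[...,2]);zz=cv2.applyColorMap(np.clip(z/.055*255,0,255).astype(np.uint8),cv2.COLORMAP_JET)
I=np.hstack([cv2.convertScaleAbs(p[:,:,::-1],alpha=1.2),zz]);cv2.imwrite("pics/after.png",cv2.resize(I,(800,250)))
st("end")
```

```text
2.2 t 13.43 F [ 1.3  1.3 -1.1] M [ 0.17 -0.17  0.04] grip 0.248 58.8 ee [ 0.5669 -0.0169  0.088 ] yaw 2.196
2.6 t 13.89 F [ 0.1 -1.2  0.2] M [ 0.06 -0.04 -0.05] grip 0.254 58.8 ee [ 0.5668 -0.0169  0.088 ] yaw 2.594
2.95 t 14.32 F [-0.6 -0.2 -1.1] M [-0.09  0.01 -0.02] grip 0.251 58.9 ee [ 0.5668 -0.0169  0.088 ] yaw 2.943
3.07 t 14.57 F [ 0.  -0.6 -0.7] M [-0.09 -0.04 -0.03] grip 0.254 58.9 ee [ 0.5668 -0.017   0.088 ] yaw 3.063
back t 15.02 F [ 0.1  0.4 -0.3] M [0.01 0.   0.02] grip 0.253 58.9 ee [ 0.5667 -0.0169  0.0879] yaw 2.952
up t 15.78 F [ 0.4  0.5 -1. ] M [ 0.01 -0.01 -0.  ] grip 0.247 58.9 ee [ 0.5664 -0.0168  0.1495] yaw 2.95
9392
451 195
end t 16.68 F [ 0.1  0.9 -0.1] M [-0.04 -0.04 -0.05] grip 0.25 58.9 ee [ 0.5301 -0.1491  0.1597] yaw 2.951
```

View pics/after.png

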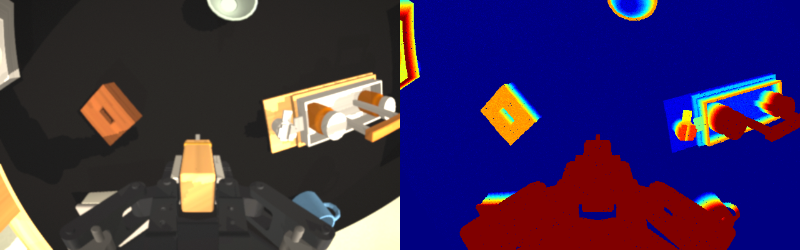

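The tongue now stands crosswise at about (287,115) in the left half, and the stand with its empty slot is at (112,115). I'll measure the screw angle and the slot from the depth.

Run:
```python
from h import *
f=np.load("w_after.npz");p,d,P=f["p"],f["d"],f["P"]
r=np.hypot(P[...,0]-.5668,P[...,1]+.0169)
H=P[(r<.022)&(P[...,2]>.0425)&(P[...,2]<.05)];print("head",cv2.minEnclosingCircle((H[:,:2]*1000).astype(np.float32)))
T=P[(r>.019)&(r<.036)&(P[...,2]>.022)&(P[...,2]<.04)&(P[...,1]<.0)];m=T[:,:2].mean(0)-[.5668,-.0169]
print("tongue",len(T),m,"screw",np.arctan2(m[1],m[0])-np.pi/2-.083)
c=np.array([.4895,-.282]);R=np.hypot(P[...,0]-c[0],P[...,1]-c[1])
S=P[(R<.06)&(abs(P[...,2]-.04)<.004)];print("stand",len(S),cv2.minAreaRect((S[:,:2]*1000).astype(np.float32)))
L=P[(R<.02)&(P[...,2]<.034)];print("slot",len(L),cv2.minAreaRect((L[:,:2]*1000).astype(np.float32)))
```

```text
head ((566.0972900390625, -17.184396743774414), 16.582155227661133)
tongue 220 [-0.02515917  0.0050822 ] screw 1.2884767349320458
stand 4093 ((489.6014099121094, -281.9830627441406), (76.23965454101562, 61.94207000732422), 28.293746948242188)
slot 196 ((491.4896240234375, -286.68011474609375), (27.285512924194336, 6.051362991333008), 18.29494857788086)
```

Run:
```python
from h import *
manip.move_ptp([*DRV,.16],Rd(DY));st("over")
manip.move_l([*DRV,OFF+.044],max_speed=.1);st("pre")
ok=True
for z in(.034,.022,.012,.0103):
    manip.move_l([*DRV,OFF+z],max_speed=.03);st(z)
    if manip.current_force()[2]>10 : ok=z<.0125;break
if ok:
    manip.set_gripper(0.6);st("rel");manip.dwell(.2)
    manip.move_l([*DRV,.16],max_speed=.15)
    manip.move_l([.42,-.27,.22],max_speed=.25)
    p,d,P=snap("w_back")
    Q,_=ortho(p,d,P,(.49,-.283),.04,(.085,.125));print(len(Q),np.median(Q[:,2]),cv2.minAreaRect(Q[:,:2].astype(np.float32)*1000));st("end")
```

```text
over t 18.59 F [ 0.5 -0.9 -1.6] M [ 0.01  0.01 -0.  ] grip 0.248 58.9 ee [ 0.4899 -0.2816  0.16  ] yaw 0.49
pre t 19.43 F [-0.2  0.2 -0.9] M [ 0.03  0.01 -0.01] grip 0.25 58.9 ee [ 0.4901 -0.2821  0.0925] yaw 0.489
0.034 t 19.91 F [-0.2  0.  -1.5] M [ 0.02  0.02 -0.  ] grip 0.25 58.9 ee [ 0.4898 -0.2819  0.0819] yaw 0.489
0.022 t 20.46 F [ 0.5  0.7 -1.5] M [-0.01 -0.05 -0.05] grip 0.249 58.9 ee [ 0.4898 -0.2819  0.0699] yaw 0.489
0.012 t 20.94 F [ 0.6 -0.7  0.2] M [ 0.03 -0.01 -0.02] grip 0.248 58.9 ee [ 0.4897 -0.2818  0.0598] yaw 0.489
0.0103 t 21.19 F [ 0.3  0.1 -1.3] M [-0.   -0.01 -0.05] grip 0.245 59.1 ee [ 0.4898 -0.2819  0.0583] yaw 0.489
rel t 21.59 F [ 0.1 -0.2  0.7] M [-0.01 -0.03 -0.  ] grip 0.598 0.0 ee [ 0.4898 -0.2819  0.0584] yaw 0.489
990 0.09966248559100446 ((489.91314697265625, -280.9853515625), (31.89805793762207, 23.0157470703125), 28.051366806030273)
end t 23.19 F [ 0.9 -0.1  0.2] M [-0.04 -0.01  0.02] grip 0.597 0.0 ee [ 0.4204 -0.27    0.2188] yaw 0.489
```

Run:
```python
from h import *
manip.move_ptp([.555,.02,.26],Rd(1.657));p,d,P=snap("w_bar")
Q,_=ortho(p,d,P,(.554,.121),.065,(.128,.15));rc=cv2.minAreaRect(Q[:,:2].astype(np.float32)*1000);print(len(Q),np.median(Q[:,2]),rc)
```

```text
1935 0.1396488903778016 ((553.8424682617188, 120.7008056640625), (14.36219310760498, 98.22866821289062), 4.867138385772705)
```

Run:
```python
from h import *
G=[.554,.1208]
manip.move_ptp([*G,.22],Rd(1.656));st("over")
manip.move_l([*G,.113],max_speed=.1);st("at")
manip.set_gripper(0.0,90);st("grip")
for z in(.118,.150,.190,.226):
    manip.move_l([*G,z],max_speed=.05);st(z)
manip.dwell(.5)
p,d=manip.grab_frame("side");p2,d2,P=snap("w_lift")
cv2.imwrite("pics/lift.png",np.vstack([cv2.resize(p[80:330,150:550,::-1],(800,500))])) ;st("end")
Q,_=ortho(p2,d2,P,(.554,.121),.065,(.22,.27));print(len(Q),np.median(Q[:,2]) if len(Q) else 0)
```

```text
over t 24.98 F [ 0.9 -0.6  0.5] M [-0.03 -0.02 -0.  ] grip 0.598 0.0 ee [0.5539 0.1205 0.2197] yaw 1.656
at t 26.19 F [ 0.2 -0.   1.9] M [0.03 0.02 0.02] grip 0.598 0.0 ee [0.5544 0.1209 0.1136] yaw 1.656
grip t 26.62 F [2.  0.4 2.6] M [ 0.07 -0.24  0.11] grip 0.145 88.7 ee [0.5545 0.1209 0.1135] yaw 1.656
0.118 t 26.88 F [ 0.4  0.  -7.4] M [ 0.   -0.02 -0.04] grip 0.148 87.9 ee [0.5533 0.1207 0.1175] yaw 1.656
0.15 t 27.67 F [ 0.2  0.2 -7.3] M [-0.02  0.03  0.03] grip 0.144 88.0 ee [0.5538 0.1208 0.1498] yaw 1.656
0.19 t 28.62 F [-0.2 -0.2 -7.6] M [-0.    0.02 -0.01] grip 0.144 88.0 ee [0.5538 0.1208 0.1897] yaw 1.656
0.226 t 29.48 F [ 0.2  0.1 -7.4] M [-0.03 -0.01  0.03] grip 0.148 88.0 ee [0.5538 0.1208 0.2257] yaw 1.656
end t 30.08 F [-0.1 -0.7 -7.7] M [-0.04 -0.02  0.02] grip 0.145 88.0 ee [0.554  0.1208 0.226 ] yaw 1.656
8093 0.25224316784493495
```

View pics/lift.png

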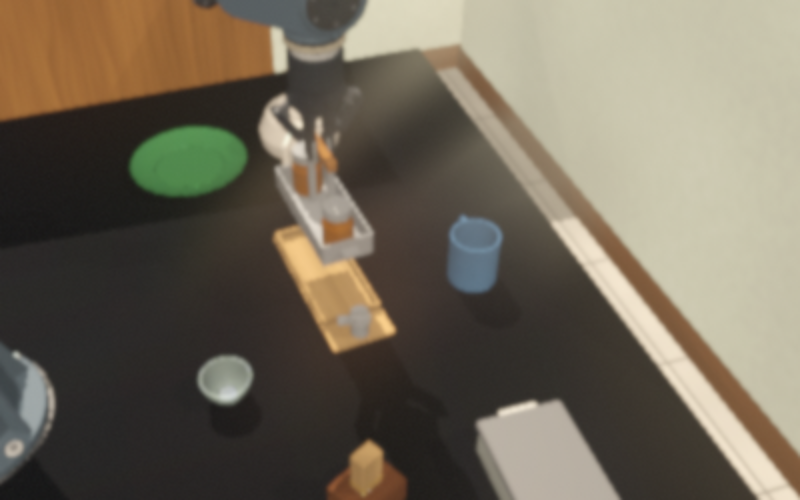

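The caddy hangs level above the dock at (325,215) with both jars standing in it. The screw is crosswise at (355,320) and the driver is in its stand at (367,465), so I'm handing in.

```bash
python3 -c "
from bench import manip
print(manip.sign_off())"
```

```text
the job is handed in; nothing more can be done
None
```

I handed the job in at about 30 s of the 64 s limit: screw turned to about 1.29 rad, driver back upright and fully down in its stand, and the caddy held level about 11 cm up over the dock with both jars standing; the judge returned no verdict.

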